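# Clear the tea box and hold its lid open

### The job

Someone left a spice jar standing on the closed lid of the wooden tea box: put it back upright in the empty pocket of the low spice rack, set down gently and let go, without disturbing the other things. Then take the lid by its bar pull, raise it to about 60 degrees from closed (never right back against its hinge stop) and keep holding it there so that I can choose a tea; the lid would fall shut on my hand by itself, so finish with the gripper still holding the pull.

Things in the scene. Friction and masses are not known exactly. Their poses are not given: they have to be found in the camera images.
- stray_jar_mid (a point): The stray spice jar that stands on the tea box's lid: a round glass jar with a red cap, 45 mm across, 106 mm tall (the cap is the top 21 mm, the glass below it 42 mm across), about 0.11 kg. This point is its centre, half-way up (53 mm above its foot); z is the jar's axis, up through the cap. The two other jars, of the same kind, stand in the rack.
- spice_rack: Low pale-wood rack fixed on the worktop, 66 x 186 x 34 mm (x, y, z), with three square pockets in a row along its y axis, 60 mm apart, at y = -60, 0 and +60 mm. Each pocket is 54 x 54 mm inside, its floor 6 mm above the worktop; the outer walls are 34 mm high, the two partitions 26 mm. Two pockets hold jars, one is empty. Origin: centre of its underside.
- gap: The empty pocket of the rack (any of the three): the origin is the centre of that pocket's floor, 6 mm above the worktop, marked by a faint wear ring on the wood. Its own axes mean nothing: the rack's axes give the direction of the row.
- jar_a: A spice jar that stands in a pocket of the rack, 45 mm across, 106 mm tall; origin at the centre of its foot.
- jar_b: The other spice jar that stands in a pocket of the rack, 45 mm across, 106 mm tall; origin at the centre of its foot.
- tea_box: Dark wooden tea box fixed on the worktop, 113 x 196 x 84 mm (x, y, z) when shut. Origin: near the centre of its underside; its -x side is the front with the pull (front face at x = -57 mm), the hinge runs along y at the top of the back (x = +53 mm, 66 mm above the worktop). The top of the closed lid is 84 mm above the worktop; the lid is 17 mm thick.
- lid_hinge (a point): Middle of the lid's hinge line, at the top of the tea box's back, 66 mm above the worktop; the line runs along the box's y axis.
- lid_pull (a point): Middle of the dark steel bar pull on the lid's front edge, moving with the lid; y along the bar. A round bar 10 mm thick, 100 mm long, parallel to the hinge, on two posts 64 mm apart, 38 mm in front of the box's front face (33 mm free behind it); lid closed: 148 mm in front of the hinge line, 9.5 mm above it. It turns easily between fingers that pinch it from above as the lid swings.
- tea_box_lid (a joint): Lid angle in rad: 0 closed, growing as the front edge rises; 1.05 is 60 degrees; its hinge stop is at 1.66. No spring, very little friction: below about 1.25 rad the lid (about 0.2 kg with its pull) falls shut when let go.
- mill: Wooden pepper mill, 58 mm across, 170 mm tall, a bystander; origin at the centre of its foot.
- shaker: Glass salt shaker, 44 mm across, 90 mm tall, a bystander; origin at the centre of its foot.
- oil: Olive oil bottle, 62 mm across, 267 mm tall, a bystander; origin at the centre of its foot.
- tea_mug: White cup with a handle, 88 x 113 x 60 mm, standing on the worktop between the box and the rack, a bystander; origin at the centre of its foot.
Mind the look-alikes: they are no part of the job. What is shaped like the part that bears stray_jar_mid but purple is not meant.

How it is judged:
By the outcome, as a careful person would: the job done as asked, in the order asked, and still so for the second after the job is handed in, while the arm keeps its last pose, push and grip.
It also fails if it takes over 64 s, if anything falls off the work surface, if the arm or the gripper's body presses on something with over 40 N, if the wrist force passes 120 N, or if a joint passes its speed limit or range.

### The arm

A 7-joint arm with a two-finger parallel gripper is mounted at the origin on a cart in front of the work surface, level with it; the furniture and walls round the work are solid. World frame = base frame: x ahead of the robot, y to its left, z up, the work surface at z = 0. Lengths are in m, angles in degrees, forces in N, time in s.
With the tool pointing down it reaches from about 0.4 to 0.85 m from the base axis. Payload 6.9 kg.
Tool frame: the origin (TCP) lies between the finger pads; the fingertips stand 19 mm ahead of it and the grasp point (between the pads) is the TCP (manip.tips_ahead is the distance from the TCP to the fingertips, in m); z points along the fingers, y is the line along which they close (so a half turn about z gives the same grasp; the last joint's range is limited). The gripper opens to 85 mm and grips with 20 to 120 N. Pads are 22 mm wide; open, the fingers measure 114 mm over their backs; the gripper's body (76 mm by 85 mm) begins 54 mm behind the grasp point. The pads swing forward as they close: fully open they stand 13 mm farther back than shut.
Start: joints at [75.029, 29.078, -13.613, 85.955, 7.202, 65.827, -8.869], TCP at [0.224, -0.583, 0.25] pointing down, gripper open.
Joint ranges: [-176.47, 176.47], [-13.61, 117.27], [-81.72, 77.17], [0.22, 143.17], [-87.28, 267.28], [10, 112.55], [-165.47, 165.47]. Speed limits (degrees/s): [136.94, 136.94, 180, 180, 180, 180, 180].

### API

Orientations are given as [roll, pitch, yaw] about the fixed x, y, z axes, in that order (R = Rz(yaw) Ry(pitch) Rx(roll)).
In Python, from workcell import get_state, imaging, workorder, manip gives the robot as it stands. The module is installed in compiled form; this text tells all that it offers.
- The arm moves only by the tool arm_command, never from a script. Its argument "motion" is a list of rows, each a list of 7 numbers: the turn, a rotation vector about the tool's x, y, z in rad, then the shift along the tool's x, y, z in cm, then the finger opening in cm, from 0 to 8.54. A call has 1 to 5 rows; each row shifts and turns the commanded pose from where the row before left it, along the tool's axes as they then stand; what a row does not reach is not made up. A row lasts 1/12 s, in which the tool goes at most 41.7 mm and 7.16 degrees, less where a joint would pass 70% of its speed; a pose out of reach is approached as far as the arm can. A call is refused whole if a number of a shift passes 4.17 or a number of a turn 0.125, either way. A call with a gripper value outside its range is refused whole. The fingers move at their own pace and stop on an object; "grip_force" is the grip in N (left out, the last holds). Time passes only in rows, so rows that do not move let the fingers close. It gives the time, the measured TCP pose, the force, the opening and the grip force at its end, in the units of the state.
- get_state(): the state, without advancing time (a new reading comes with each control period).
- imaging.read_camera(name): name is "scene" or "top" or "wrist"; returns (picture, depth): 480x640x3 uint8, red, green, blue; 480x640 float32, m along the optical axis (not along the pixel's ray), 0 where there is no reading.
- imaging.calibration(name): a dict with "fx", "fy", "cx", "cy" (pixels), "extrinsics" (4x4, takes a point from world to camera coordinates). Camera axes: x right, y up, looking along -z (the intrinsics and any distortion apply to the point x, -y, -z); pixel columns grow to the right and rows downward; lengths in m; the calibration is good to about 2 mm. The wrist camera is an equidistant fisheye: a pixel r from the principal point sees the ray r / f radians off the axis. A picture is of the moment at which its call begins: read the wrist's pose just before it. calibration takes no time and is no camera call; for the wrist camera it gives the pose at the moment of the call.
- workorder.close_job(): hands the job in; it is judged then, once.
The state is a dict: "t": time; "joint_positions": joint angles; "dq": joint speeds; "joint_torque": joint torques, N m; "tcp_pos": TCP position; "ee_rot": TCP orientation; "wrist_force": force on the tool from outside, world axes, zero at the start; "moment": the same for the moment, N m; "finger_gap": finger opening in m; "finger_force": force on a finger pad.
Only numpy, scipy, OpenCV 4.12 (cv2) and the standard library are available. Lean on these libraries where they do the work, as an engineer would, in place of code of your own. Each camera call takes 0.05 s, during which the arm holds its last target. There are 200 camera calls.

## Working session

There is one attempt and no reset: what is moved stays moved. The work goes in short steps, Python scripts to look and compute and a tool call to move; the robot and the scene stay as the last step left them, time stands still between calls to the robot, and variables do not carry over. Pictures are saved under pics/ and viewed, at most 10 in all, crops included, and the job is handed in when it is done.

Besides the shell and the picture viewer there is one more tool, called after ">>>" as name([rows], argument=value, ...), one row to a line, values as JSON. arm_command: Moves the arm, as the interface text tells. Its arguments: {"type":"object","properties":{"motion":{"type":"array","items":{"type":"array","items":{"type":"number"}}},"grip_force":{"type":"number"}},"required":["motion"]}

```bash
mkdir -p pics; cat > h.py <<'E'
import numpy as np, cv2
from workcell import get_state, imaging, workorder, manip
def grab(name):
    c=imaging.calibration(name); p,d=imaging.read_camera(name); return p,d,c
def cloud(d,c):
    v,u=np.mgrid[0:480,0:640]; E=np.array(c["extrinsics"])
    P=np.stack([(u-c["cx"])/c["fx"]*d,-(v-c["cy"])/c["fy"]*d,-d],-1)
    W=(P-E[:3,3])@E[:3,:3]; W[d==0]=np.nan; return W
def save(n,p): cv2.imwrite("pics/"+n,cv2.cvtColor(p,cv2.COLOR_RGB2BGR))
E
python3 - <<'E'
from h import *
for n in("scene","top"):
    p,d,c=grab(n); save(n+".png",p); np.savez(n,p=p,d=d,W=cloud(d,c))
    print(n,{k:c[k] for k in c if k!="extrinsics"},np.linalg.inv(c["extrinsics"])[:3].round(3).tolist())
s=get_state();print(s)
E
```

```text
scene {'fx': 601.8136864012853, 'fy': 601.8136864012853, 'cx': 324.42253777761795, 'cy': 240.63212786363508} [[-0.5, 0.489, -0.715, -0.479], [-0.866, -0.305, 0.397, 0.559], [-0.023, 0.817, 0.576, 0.915]]
top {'fx': 458.95187069846867, 'fy': 458.95187069846867, 'cx': 310.1061317070045, 'cy': 238.67278395053353} [[0.001, 0.996, -0.087, 0.43], [-1.0, 0.001, 0.005, 0.025], [0.005, 0.087, 0.996, 1.146]]
{'t': 0.1, 'joint_positions': array([ 75.0275371 ,  29.12125044, -13.60852041,  86.00171218,
         7.19979431,  65.82716006,  -8.87156328]), 'dq': array([-0.03999025, -0.10626662, -0.067571  , -0.19394351,  0.01409071,
       -0.0030091 ,  0.01418059]), 'joint_torque': array([-5.62864443e-03, -6.21828675e+01, -2.19501726e+00, -2.50201231e+01,
        1.24784964e-02,  7.83679134e-03, -1.79561744e-05]), 'tcp_pos': array([ 0.22394157, -0.58306102,  0.24951786]), 'ee_rot': array([-1.79908270e+02, -4.52444335e-05,  2.10136933e+01]), 'wrist_force': array([ 0.11964225, -0.21713346,  0.59821511]), 'moment': array([ 0.02584652, -0.0628915 , -0.01045965]), 'finger_force': 0.0, 'finger_gap': 0.0858574122668919}
```

View pics/top.png

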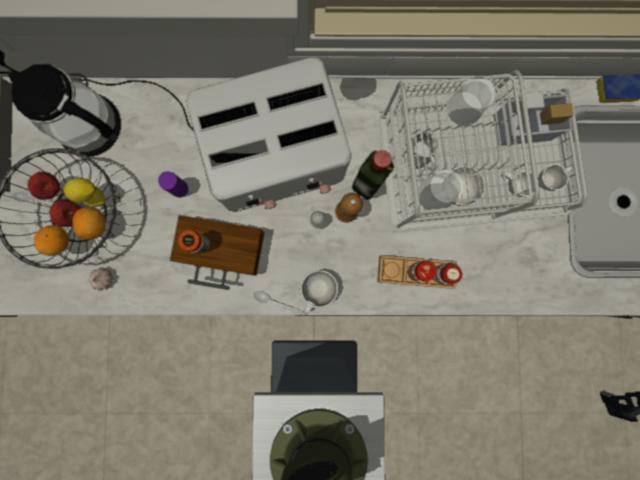

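View pics/scene.png

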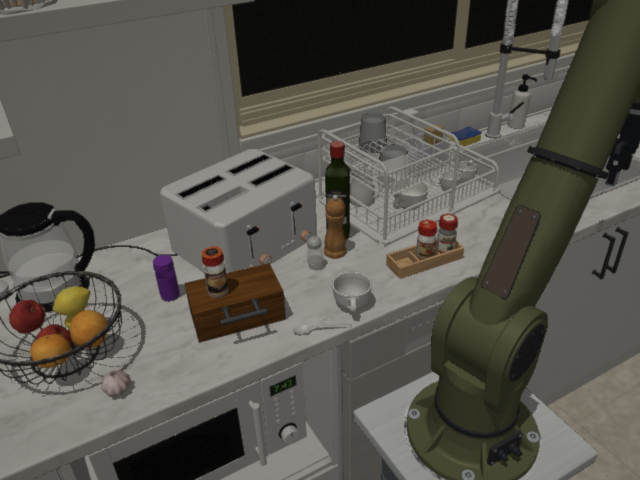

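The top view shows the stray jar's cap at (190,240), the box at about (218,245) with its bar pull at (215,283), and the rack at about (419,271). The empty pocket is at (393,270) with jars at (425,271) and (451,273), and the mug is at (321,288). The purple jar at (172,184) is the look-alike.

```bash
cat > m.py <<'E'
from h import *
Z=np.load("top.npz"); W=Z["W"];p=Z["p"]
S=np.load("scene.npz")["W"]
def box(r,zlo,zhi,W=W):
    u0,u1,v0,v1=r; q=W[v0:v1,u0:u1].reshape(-1,3); return q[(q[:,2]>zlo)&(q[:,2]<zhi)]
def rep(n,q):
    r=cv2.minAreaRect((q[:,:2]*1000).astype(np.float32)); print(n,len(q),"mean",q.mean(0).round(4),"rect c",np.round(r[0],1),"sz",np.round(r[1],1),"ang",round(r[2],1),"z",np.percentile(q[:,2],[5,50,95]).round(4))
rep("table",box((270,300,230,260),-.05,.05))
rep("cap",box((160,225,215,265),.17,.23))
rep("lid",box((160,275,210,282),.07,.095))
rep("pull",box((180,255,265,295),.055,.078))
rep("rack",box((370,470,245,295),.02,.045))
rep("rackall",box((370,470,245,295),.003,.045))
rep("jars",box((412,440,255,285),.098,.13)); rep("jars2",box((439,470,255,285),.098,.13))
rep("mug",box((295,350,265,315),.02,.1))
rep("tall near", box((150,280,50,215),.1,.4))
print("scene")
q=S[150:380,100:520].reshape(-1,3)
def sb(n,x0,x1,y0,y1,z0,z1):
    m=(q[:,0]>x0)&(q[:,0]<x1)&(q[:,1]>y0)&(q[:,1]<y1)&(q[:,2]>z0)&(q[:,2]<z1)
    if m.sum()>3: rep(n,q[m])
sb("cap",.25,.6,.15,.45,.17,.22);sb("lid",.25,.6,.1,.45,.078,.092);sb("rack",.2,.5,-.4,-.1,.028,.04)
E
python3 m.py
```

```text
table 891 mean [0.5155 0.0835 0.0014] rect c [515.8  83.5] sz [73.4 72.8] ang 0.1 z [-0.0022  0.0015  0.0048]
cap 400 mean [0.5102 0.2709 0.1899] rect c [511. 272.] sz [44.1 42.6] ang 45.2 z [0.178 0.191 0.194]
lid 3603 mean [0.5056 0.2311 0.085 ] rect c [491.5 242.2] sz [196.5 151.8] ang 80.3 z [0.0812 0.0852 0.0885]
pull 44 mean [0.4324 0.2481 0.0761] rect c [429.9 226.9] sz [150.4  44.7] ang 87.0 z [0.0704 0.077  0.0779]
rack 623 mean [ 0.4488 -0.2308  0.033 ] rect c [ 448.1 -242.1] sz [186.8  66.1] ang 85.1 z [0.0239 0.034  0.0388]
rackall 1822 mean [ 0.4527 -0.2283  0.0155] rect c [ 453.7 -253.2] sz [121.7 249.2] ang 0.0 z [0.0033 0.0081 0.0368]
jars 332 mean [ 0.4478 -0.2402  0.1125] rect c [ 447.3 -240.5] sz [43.8 43.2] ang 43.2 z [0.1054 0.1131 0.1164]
jars2 338 mean [ 0.4421 -0.2987  0.1123] rect c [ 442.5 -300. ] sz [43.  43.2] ang 0.8 z [0.1041 0.1129 0.1162]
mug 581 mean [ 4.021e-01 -2.000e-04  4.340e-02] rect c [405.3   3.5] sz [ 86.  100.3] ang 25.1 z [0.0209 0.046  0.063 ]
tall near 10880 mean [0.7456 0.1807 0.1768] rect c [776.3 241.4] sz [374.8 309.3] ang 0.4 z [0.1085 0.1899 0.194 ]
scene
cap 417 mean [0.5131 0.2706 0.1842] rect c [549.2 249.8] sz [ 43.5 145.4] ang 57.4 z [0.1716 0.1871 0.1918]
lid 2848 mean [0.497  0.2414 0.0833] rect c [507.5 241.5] sz [196.9 198.7] ang 80.7 z [0.0795 0.0833 0.0865]
rack 511 mean [ 0.4369 -0.23    0.0326] rect c [ 447.4 -239.4] sz [189.4  74.3] ang 85.7 z [0.0286 0.0324 0.0373]
```

>>> arm_command([
  [0,0,-0.112,0,0,-0.4,8.5],
  [0,0,-0.112,0,0,-0.4,8.5],
  [0,0,-0.112,0,0,-0.4,8.5],
  [0,0,-0.112,0,0,-0.4,8.5],
  [0,0,-0.112,0,0,-0.4,8.5],
])

```text
t: 0.52
tcp_pos: [0.224, -0.5832, 0.27]
ee_rot: [-179.9, -0.0, 53.4]
wrist_force: [0.1, -0.3, 0.4]
finger_gap: 0.0852
finger_force: 0.0
```

>>> arm_command([
  [0,0,-0.112,0,0,-0.4,8.5],
  [0,0,-0.112,0,0,-0.4,8.5],
  [0,0,-0.112,0,0,-0.4,8.5],
  [0,0,-0.112,0,0,-0.4,8.5],
  [0,0,-0.112,0,0,-0.4,8.5],
])

```text
t: 0.93
tcp_pos: [0.2239, -0.5833, 0.29]
ee_rot: [-180.0, -0.1, 85.5]
wrist_force: [-0.4, -0.6, 0.2]
finger_gap: 0.0852
finger_force: 0.0
```

>>> arm_command([
  [0,0,0,2.66,1.08,0,8.5],
  [0,0,0,2.66,1.08,0,8.5],
  [0,0,0,2.66,1.08,0,8.5],
  [0,0,0,2.66,1.08,0,8.5],
  [0,0,0,2.66,1.08,0,8.5],
])

```text
t: 1.35
tcp_pos: [0.2893, -0.454, 0.2899]
ee_rot: [-180.0, -0.0, 85.2]
wrist_force: [0.6, -0.4, -0.2]
finger_gap: 0.0853
finger_force: 0.0
```

>>> arm_command([
  [0,0,0,2.66,1.08,0,8.5],
  [0,0,0,2.66,1.08,0,8.5],
  [0,0,0,2.66,1.08,0,8.5],
  [0,0,0,2.66,1.08,0,8.5],
  [0,0,0,2.66,1.08,0,8.5],
])

```text
t: 1.77
tcp_pos: [0.3542, -0.326, 0.2901]
ee_rot: [-180.0, -0.0, 85.2]
wrist_force: [0.5, -0.9, 0.8]
finger_gap: 0.085
finger_force: 0.0
```

>>> arm_command([
  [0,0,0,2.66,1.08,0,8.5],
  [0,0,0,2.66,1.08,0,8.5],
  [0,0,0,2.66,1.08,0,8.5],
  [0,0,0,2.66,1.08,0,8.5],
  [0,0,0,2.66,1.08,0,8.5],
])

```text
t: 2.18
tcp_pos: [0.4192, -0.1981, 0.2901]
ee_rot: [-180.0, -0.0, 85.2]
wrist_force: [0.4, 0.3, 0.7]
finger_gap: 0.085
finger_force: 0.0
```

```bash
cat >> h.py <<'E'
def fcloud(d,c):
    v,u=np.mgrid[0:480,0:640]; E=np.array(c["extrinsics"])
    x=(u-c["cx"])/c["fx"]; y=(v-c["cy"])/c["fy"]; r=np.hypot(x,y)+1e-9
    k=np.tan(np.minimum(r,1.5))/r
    P=np.stack([x*k*d,-y*k*d,-d],-1); W=(P-E[:3,3])@E[:3,:3]; W[(d==0)|(r>1.4)]=np.nan; return W
def sel(W,x0,x1,y0,y1,z0,z1):
    q=W.reshape(-1,3); return q[(q[:,0]>x0)&(q[:,0]<x1)&(q[:,1]>y0)&(q[:,1]<y1)&(q[:,2]>z0)&(q[:,2]<z1)]
def rep(n,q):
    if len(q)<5: print(n,len(q)); return
    r=cv2.minAreaRect((q[:,:2]*1000).astype(np.float32)); print(n,len(q),"mean",q.mean(0).round(4),"rect c",np.round(r[0],1),"sz",np.round(r[1],1),"ang",round(r[2],1),"z",np.percentile(q[:,2],[5,50,95]).round(4))
E
python3 - <<'E'
from h import *
p,d,c=grab("wrist"); save("w1.png",p); W=fcloud(d,c); np.savez("w1",p=p,W=W)
print(c)
rep("rim",sel(W,.38,.52,-.36,-.12,.029,.039))
rep("pocketfloor",sel(W,.43,.48,-.205,-.16,.001,.012))
rep("jarA",sel(W,.41,.48,-.27,-.21,.1,.13));rep("jarB",sel(W,.41,.48,-.335,-.27,.1,.13))
E
```

```text
{'fx': 371.64829954431775, 'fy': 371.64829954431775, 'cx': 318.36114545619813, 'cy': 240.22365727447914, 'extrinsics': array([[ 9.96441674e-01, -8.42838067e-02, -4.78853096e-04,
        -4.34249644e-01],
       [ 8.04949820e-02,  9.53302286e-01, -2.91093302e-01,
         2.05188630e-01],
       [ 2.49909433e-02,  2.90018952e-01,  9.56694549e-01,
        -3.70309131e-01],
       [ 0.00000000e+00,  0.00000000e+00,  0.00000000e+00,
         1.00000000e+00]])}
rim 1919 mean [ 0.4462 -0.2205  0.0337] rect c [ 447.9 -241.1] sz [185.2  65.5] ang 85.2 z [0.0318 0.0337 0.0353]
pocketfloor 1805 mean [ 0.4549 -0.1822  0.0064] rect c [ 455.  -182.5] sz [44.9 50. ] ang 90.0 z [0.005  0.0064 0.0078]
jarA 2015 mean [ 0.447  -0.2387  0.1117] rect c [ 447.5 -240.3] sz [44.6 43. ] ang 69.7 z [0.1047 0.1124 0.1138]
jarB 1748 mean [ 0.4415 -0.2968  0.1114] rect c [ 441.9 -298.9] sz [43.9 44.5] ang 18.6 z [0.1033 0.1123 0.1137]
```

View pics/w1.png

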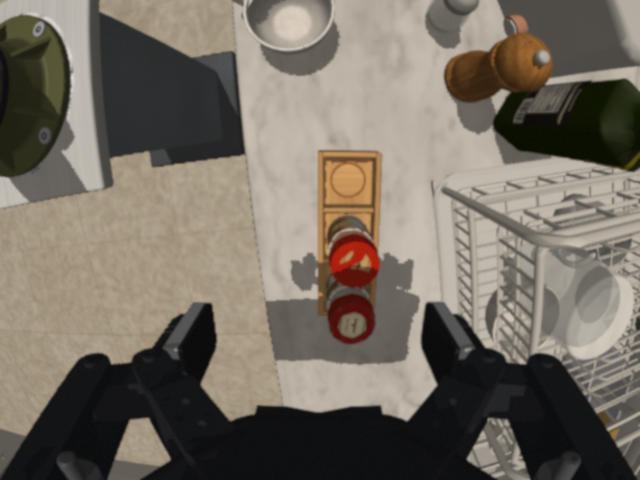

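>>> arm_command([
  [0,0,0,2.7,0.24,0,8.5],
  [0,0,0,2.7,0.24,0,8.5],
  [0,0,0,2.7,0.24,0,8.5],
  [0,0,0,2.7,0.24,0,8.5],
  [0,0,0,2.7,0.24,0,8.5],
])

```text
t: 2.65
tcp_pos: [0.4421, -0.0649, 0.2901]
ee_rot: [-180.0, 0.0, 85.2]
wrist_force: [-0.2, 0.4, -0.3]
finger_gap: 0.0852
finger_force: 0.0
```

>>> arm_command([
  [0,0,0,2.7,0.24,0,8.5],
  [0,0,0,2.7,0.24,0,8.5],
  [0,0,0,2.7,0.24,0,8.5],
  [0,0,0,2.7,0.24,0,8.5],
  [0,0,0,2.7,0.24,0,8.5],
])

```text
t: 3.07
tcp_pos: [0.4655, 0.0686, 0.2901]
ee_rot: [-180.0, 0.0, 85.2]
wrist_force: [0.4, -0.1, 0.2]
finger_gap: 0.0851
finger_force: 0.0
```

>>> arm_command([
  [0,0,0,2.7,0.24,0,8.5],
  [0,0,0,2.7,0.24,0,8.5],
  [0,0,0,2.7,0.24,0,8.5],
  [0,0,0,2.7,0.24,0,8.5],
  [0,0,0,2.7,0.24,0,8.5],
])

```text
t: 3.48
tcp_pos: [0.4889, 0.2021, 0.29]
ee_rot: [-180.0, 0.0, 85.2]
wrist_force: [0.4, -0.5, 0.0]
finger_gap: 0.0852
finger_force: 0.0
```

```bash
python3 - <<'E'
from h import *
p,d,c=grab("wrist"); save("w2.png",p); W=fcloud(d,c); np.savez("w2",p=p,W=W)
rep("cap",sel(W,.47,.56,.22,.32,.18,.2))
rep("lid",sel(W,.4,.65,.1,.38,.078,.09))
rep("pull",sel(W,.36,.455,.15,.35,.07,.084))
rep("near toaster",sel(W,.55,.75,.1,.4,.12,.25))
print(get_state()["tcp_pos"],get_state()["ee_rot"])
E
```

```text
cap 4083 mean [0.51   0.2746 0.1902] rect c [510.  274.9] sz [43.6 43.9] ang 39.6 z [0.189  0.1903 0.1915]
lid 23480 mean [0.505  0.2387 0.0838] rect c [527.9 252.7] sz [232.9 243.7] ang 88.9 z [0.0803 0.084  0.0853]
pull 2180 mean [0.4299 0.2393 0.0801] rect c [430.1 228. ] sz [154.6  49.7] ang 90.0 z [0.0769 0.0799 0.0838]
near toaster 33221 mean [0.6651 0.1887 0.1792] rect c [669.2 186.6] sz [161.6 173.1] ang 0.0 z [0.1383 0.1887 0.1913]
[0.48866647 0.20808815 0.29037418] [-179.98644383   -0.27613405   85.48094923]
```

View pics/w2.png

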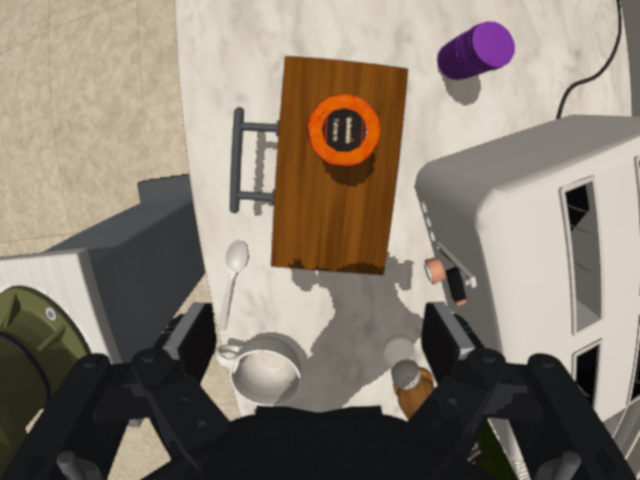

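The first wrist picture shows the empty pocket with its wear ring at (348,181), and jars at (353,260) and (352,318). The second shows the stray jar's cap at (344,130), the lid spanning about (275..405, 58..272), and the bar pull from (238,110) to (235,210).

```bash
python3 - <<'E'
from h import *
Z=np.load("w2.npz");W=Z["W"]
def reg(n,u0,u1,v0,v1,z0,z1):
    q=W[v0:v1,u0:u1].reshape(-1,3); q=q[(q[:,2]>z0)&(q[:,2]<z1)]; rep(n,q); return q
reg("lid",265,412,52,280,.079,.09)
q=reg("bar",226,248,100,220,.06,.09)
vx,vy,x0,y0=cv2.fitLine((q[:,:2]*1000).astype(np.float32),cv2.DIST_HUBER,0,.01,.01).ravel(); print("bar ang",np.degrees(np.arctan2(vy,vx)),x0,y0)
s=get_state();print(s["t"],s["tcp_pos"],s["ee_rot"],manip.tips_ahead)
Z=np.load("w1.npz");W=Z["W"]; p=Z["p"].astype(int)
reg("pocket",326,372,158,204,.003,.010)
q=sel(W,.38,.52,-.36,-.12,.029,.039); print(q[:,1].max(), q[q[:,1].argmax()])
E
```

```text
lid 21588 mean [0.5068 0.2377 0.084 ] rect c [503.1 241.3] sz [196.8 122.7] ang 80.5 z [0.0828 0.084  0.0853]
bar 1234 mean [0.4186 0.2555 0.0793] rect c [420.6 255.4] sz [100.   17.9] ang 81.6 z [0.0766 0.0796 0.0812]
bar ang 80.623695 418.68637 256.45444
3.5333 [0.48866647 0.20808815 0.29037418] [-179.98644383   -0.27613405   85.48094923] 0.019
pocket 2111 mean [ 0.4538 -0.1825  0.0063] rect c [ 454.  -182.8] sz [51.  50.7] ang 85.9 z [0.005  0.0063 0.0077]
-0.1467875534870194 [ 0.42405021 -0.14678755  0.03452528]
```

>>> arm_command([
  [0,0,0,1.7,0.4,0,8.5],
  [0,0,0,1.7,0.4,0,8.5],
  [0,0,0,1.7,0.4,0,8.5],
  [0,0,0,1.7,0.4,0,8.5],
  [0,0,0,0,0,0,8.5],
])

```text
t: 3.95
tcp_pos: [0.5105, 0.2704, 0.2898]
ee_rot: [-179.9, -0.1, 85.4]
wrist_force: [-0.2, 0.1, -0.3]
finger_gap: 0.0845
finger_force: 0.0
```

>>> arm_command([
  [0,0,0,0,0,0,8.5],
  [0,0,0,0,0,0,8.5],
  [0,0,0,0,0,0,8.5],
])

```text
t: 4.2
tcp_pos: [0.5106, 0.2663, 0.2901]
ee_rot: [-180.0, 0.1, 85.1]
wrist_force: [0.2, -0.1, -0.3]
finger_gap: 0.085
finger_force: 0.0
```

```bash
python3 - <<'E'
from h import *
s=get_state();print(s["t"],s["tcp_pos"],s["ee_rot"])
p,d,c=grab("wrist"); W=fcloud(d,c)
rep("cap",sel(W,.47,.56,.22,.32,.18,.2))
rep("bar",sel(W,.405,.435,.19,.32,.068,.084))
E
```

```text
4.2 [0.5105676  0.26629413 0.29014909] [-1.79992122e+02  5.61135019e-02  8.51241456e+01]
cap 3776 mean [0.5104 0.2764 0.1899] rect c [510.4 275.5] sz [44.1 42.9] ang 84.4 z [0.1861 0.1902 0.1915]
bar 1197 mean [0.4199 0.256  0.0792] rect c [426.3 254.8] sz [99.1 28. ] ang 80.8 z [0.0765 0.0794 0.0812]
```

>>> arm_command([
  [0,0,0,0.8,0,1.5,8.5],
  [0,0,0,0,0,2.5,8.5],
  [0,0,0,0,0,2.5,8.5],
  [0,0,0,0,0,2.0,8.5],
  [0,0,0,0,0,1.5,8.5],
])

```text
t: 4.67
tcp_pos: [0.5109, 0.274, 0.1886]
ee_rot: [-179.9, 0.1, 85.1]
wrist_force: [0.7, -0.7, 0.7]
finger_gap: 0.085
finger_force: 0.0
```

>>> arm_command([
  [0,0,0,0,0,1.0,8.5],
  [0,0,0,0,0,0.6,8.5],
  [0,0,0,0,0,0,8.5],
  [0,0,0,0,0,0,8.5],
  [0,0,0,0,0,0,8.5],
])

```text
t: 5.08
tcp_pos: [0.5117, 0.2759, 0.1754]
ee_rot: [179.9, -0.1, 85.2]
wrist_force: [-0.6, 0.4, 0.5]
finger_gap: 0.0849
finger_force: 0.0
```

```bash
python3 - <<'E'
from h import *
s=get_state();print(s["t"],s["tcp_pos"],s["ee_rot"],s["wrist_force"])
p,d,c=grab("wrist"); save("w3.png",p);W=fcloud(d,c)
rep("cap",sel(W,.47,.56,.22,.32,.18,.2))
E
```

```text
5.0833 [0.51166068 0.27585123 0.17535591] [ 1.79920876e+02 -5.77085692e-02  8.51779251e+01] [-0.64827823  0.41917292  0.45054999]
cap 12583 mean [0.5151 0.2785 0.1896] rect c [516.1 276.3] sz [88.6 45.1] ang 9.6 z [0.1824 0.1902 0.1926]
```

View pics/w3.png

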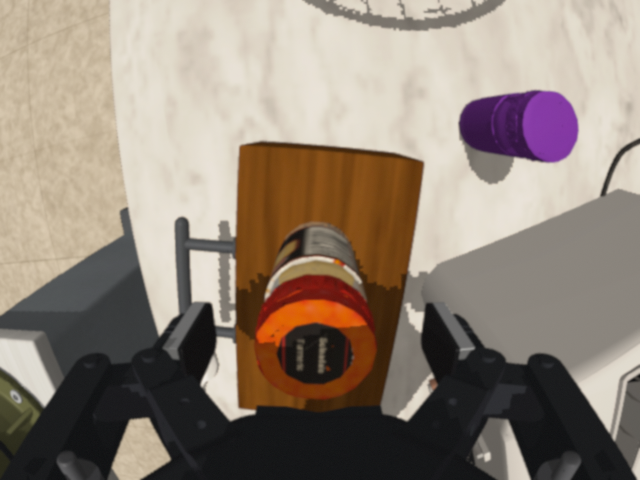

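The jar cap (316,350) sits centred between the fingers, so I'll close on it.

>>> arm_command([
  [0,0,0,0,0,0.2,6.0],
  [0,0,0,0,0,0,5.0],
  [0,0,0,0,0,0,4.5],
  [0,0,0,0,0,0,4.0],
  [0,0,0,0,0,0,4.0],
], grip_force=30)

```text
t: 5.55
tcp_pos: [0.5112, 0.2757, 0.1726]
ee_rot: [180.0, -0.0, 85.2]
wrist_force: [-1.2, -0.1, 2.3]
finger_gap: 0.0438
finger_force: 30.3
```

>>> arm_command([
  [0,0,0,0,0,0,4.0],
  [0,0,0,0,0,0,4.0],
  [0,0,0,0,0,0,4.0],
  [0,0,0,0,0,0,4.0],
  [0,0,0,0,0,0,4.0],
])

```text
t: 5.97
tcp_pos: [0.5113, 0.2757, 0.1726]
ee_rot: [180.0, -0.0, 85.2]
wrist_force: [-0.6, -0.4, 5.5]
finger_gap: 0.0436
finger_force: 30.4
```

>>> arm_command([
  [0,0,0,0,0,-0.5,4.0],
  [0,0,0,0,0,-1.5,4.0],
  [0,0,0,0,0,-2.2,4.0],
  [0,0,0,0,0,-2.5,4.0],
  [0,0,0,0,0,-2.5,4.0],
])

```text
t: 6.38
tcp_pos: [0.5108, 0.275, 0.2647]
ee_rot: [-179.9, 0.1, 85.2]
wrist_force: [0.8, -0.2, -1.1]
finger_gap: 0.0434
finger_force: 30.9
```

>>> arm_command([
  [0,0,0,0,0,-1.5,4.0],
  [0,0,0,0,0,-0.8,4.0],
  [0,0,0,-0.8,-0.2,0,4.0],
  [0,0,0,-1.6,-0.5,0,4.0],
  [0,0,0,-2.2,-0.6,0,4.0],
])

```text
t: 6.8
tcp_pos: [0.4935, 0.2306, 0.2857]
ee_rot: [-179.9, 0.0, 85.3]
wrist_force: [1.3, -1.3, -1.1]
finger_gap: 0.044
finger_force: 30.9
```

```bash
python3 - <<'E'
from h import *
s=get_state();print(s["t"],s["tcp_pos"],s["wrist_force"],s["finger_gap"],s["finger_force"])
c=imaging.calibration("top")
W=np.load("top.npz")["W"]
for n,a in (("oil",(.5,.75,-.25,-.05,.2,.3)),("mill",(.45,.62,-.15,.0,.13,.18))): rep(n,sel(W,*a))
E
```

```text
6.8 [0.4934626  0.23064015 0.28571082] [ 1.25968351 -1.29886405 -1.13485419] 0.044020060066794514 30.916621685028076
oil 1753 mean [ 0.6407 -0.1791  0.2289] rect c [ 655.7 -201.9] sz [183.9 150.8] ang 47.3 z [0.2021 0.2309 0.2685]
mill 391 mean [ 0.5948 -0.0708  0.1537] rect c [596.  -72.5] sz [46.6 49. ] ang 0.3 z [0.1419 0.1544 0.1679]
```

>>> arm_command([
  [0,0,0,-2.5,-0.04,0,4.0],
  [0,0,0,-2.5,-0.04,0,4.0],
  [0,0,0,-2.5,-0.04,0,4.0],
  [0,0,0,-2.5,-0.04,0,4.0],
  [0,0,0,-2.5,-0.04,0,4.0],
])

```text
t: 7.22
tcp_pos: [0.4806, 0.1041, 0.2857]
ee_rot: [-179.8, 0.1, 85.2]
wrist_force: [1.0, 0.4, -1.7]
finger_gap: 0.0439
finger_force: 30.9
```

>>> arm_command([
  [0,0,0,-2.5,-0.04,0,4.0],
  [0,0,0,-2.5,-0.04,0,4.0],
  [0,0,0,-2.5,-0.04,0,4.0],
  [0,0,0,-2.5,-0.04,0,4.0],
  [0,0,0,-2.5,-0.04,0,4.0],
])

```text
t: 7.63
tcp_pos: [0.4679, -0.0201, 0.2858]
ee_rot: [-179.9, 0.0, 85.1]
wrist_force: [0.6, 0.1, -1.4]
finger_gap: 0.0439
finger_force: 30.9
```

>>> arm_command([
  [0,0,0,-2.5,-0.04,0,4.0],
  [0,0,0,-2.5,-0.04,0,4.0],
  [0,0,0,-2.5,-0.04,0,4.0],
  [0,0,0,-2.5,-0.04,0,4.0],
  [0,0,0,-2.5,-0.04,0,4.0],
])

```text
t: 8.05
tcp_pos: [0.4552, -0.1441, 0.2858]
ee_rot: [-179.8, -0.0, 85.1]
wrist_force: [0.2, 0.3, -1.2]
finger_gap: 0.0439
finger_force: 30.9
```

>>> arm_command([
  [0,0,0,-2.0,0,0,4.0],
  [0,0,0,-1.2,0,0,4.0],
  [0,0,0,-0.7,0,0,4.0],
  [0,0,0,0,0,0,4.0],
  [0,0,0,0,0,0,4.0],
])

```text
t: 8.47
tcp_pos: [0.4535, -0.1804, 0.2869]
ee_rot: [-180.0, -0.1, 85.2]
wrist_force: [-0.7, 0.7, -1.5]
finger_gap: 0.0438
finger_force: 30.9
```

>>> arm_command([
  [0,0,0,0,0,0,4.0],
  [0,0,0,0,0,0,4.0],
  [0,0,0,0,0,0,4.0],
  [0,0,0,0,0,0,4.0],
])

```text
t: 8.8
tcp_pos: [0.4539, -0.1806, 0.2874]
ee_rot: [180.0, 0.0, 85.3]
wrist_force: [-0.1, 0.0, -0.6]
finger_gap: 0.0436
finger_force: 30.9
```

```bash
python3 - <<'E'
from h import *
s=get_state();print(s["t"],s["tcp_pos"],s["ee_rot"],s["wrist_force"],s["finger_gap"])
p,d,c=grab("scene"); cv2.imwrite("pics/s2.png",cv2.resize(cv2.cvtColor(p,cv2.COLOR_RGB2BGR)[120:340,300:580],None,fx=2.5,fy=2.5)); S=cloud(d,c)
p,d,c=grab("top"); T=cloud(d,c)
x,y,z=s["tcp_pos"]
p,d,c=grab("wrist"); Wr=fcloud(d,c); np.savez("w4",p=p,W=Wr,S=S,T=T)
for n,W in(("scene",S),("wrist",Wr)):
    for a,b in ((.19,.215),(.215,.24),(.24,.265),(.27,.3)):
        rep(n+str(a),sel(W,x-.04,x+.04,y-.04,y+.04,a,b))
rep("pocket",sel(Wr,.43,.475,-.206,-.16,.003,.01)); rep("jarA",sel(Wr,.41,.48,-.27,-.21,.1,.13))
rep("rim",sel(Wr,.38,.52,-.36,-.12,.029,.039))
E
```

```text
8.8 [ 0.45385217 -0.18059226  0.28740116] [1.79986919e+02 2.84449893e-03 8.52566517e+01] [-0.07195706  0.02830485 -0.55280849] 0.04356490252017303
scene0.19 107 mean [ 0.441  -0.1696  0.2076] rect c [ 441.9 -172.8] sz [43.5 21.2] ang 57.6 z [0.2011 0.2076 0.2141]
scene0.215 189 mean [ 0.44   -0.1693  0.2276] rect c [ 441.4 -171. ] sz [44.2 25.1] ang 54.0 z [0.2164 0.2278 0.2386]
scene0.24 207 mean [ 0.4409 -0.1692  0.2521] rect c [ 443.4 -171.2] sz [45.1 27.3] ang 51.9 z [0.2415 0.2519 0.2636]
scene0.27 267 mean [ 0.4403 -0.1674  0.2857] rect c [ 451.8 -167.9] sz [74.1 27.5] ang 9.0 z [0.2722 0.2864 0.2987]
wrist0.19 306 mean [ 0.4548 -0.1623  0.2078] rect c [ 454.  -164.8] sz [12.3 39.8] ang 86.1 z [0.2021 0.2076 0.2143]
wrist0.215 928 mean [ 0.4544 -0.1623  0.2284] rect c [ 453.8 -165.3] sz [13.6 41.2] ang 88.2 z [0.2167 0.2289 0.2389]
wrist0.24 1431 mean [ 0.4545 -0.1624  0.2537] rect c [ 453.6 -167.5] sz [17.9 43.5] ang 88.8 z [0.2417 0.2541 0.2644]
wrist0.27 5491 mean [ 0.4545 -0.1671  0.2875] rect c [ 454.2 -175.6] sz [34.1 71.2] ang 84.6 z [0.2731 0.2893 0.299 ]
pocket 1646 mean [ 0.4525 -0.1826  0.0064] rect c [ 452.5 -183. ] sz [46. 45.] ang 90.0 z [0.005  0.0064 0.0078]
jarA 0
rim 1066 mean [ 0.4515 -0.1722  0.0335] rect c [ 452.1 -183.1] sz [69.  66.2] ang 85.3 z [0.0309 0.0337 0.035 ]
```

View pics/s2.png

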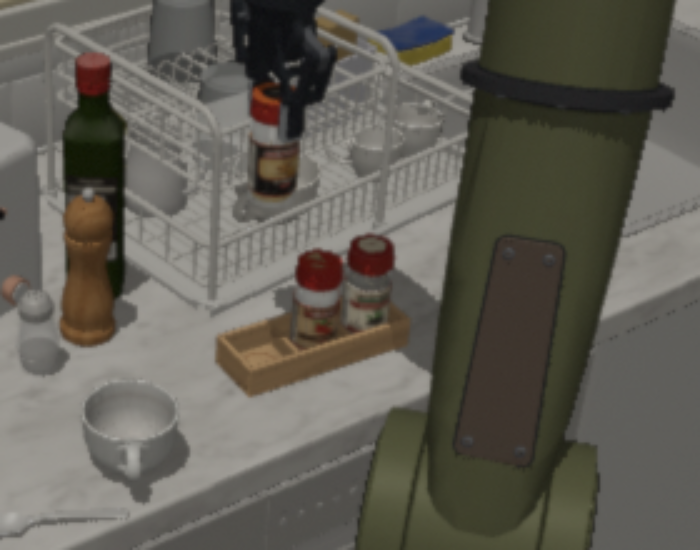

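The scene crop shows the jar held upright above the rack, whose empty pocket is at (265,355). The numbers put it within about 2 mm of the pocket centre.

>>> arm_command([
  [0,0,0,-0.15,-0.05,1.0,4.0],
  [0,0,0,0,0,2.0,4.0],
  [0,0,0,0,0,2.5,4.0],
  [0,0,0,0,0,2.5,4.0],
  [0,0,0,0,0,2.5,4.0],
])

```text
t: 9.37
tcp_pos: [0.4527, -0.1828, 0.1807]
ee_rot: [180.0, -0.0, 85.2]
wrist_force: [-0.2, -0.9, -0.9]
finger_gap: 0.044
finger_force: 30.9
```

>>> arm_command([
  [0,0,0,0,0,2.2,4.0],
  [0,0,0,0,0,1.6,4.0],
  [0,0,0,0,0,0.9,4.0],
  [0,0,0,0,0,0,4.0],
  [0,0,0,0,0,0,4.0],
])

```text
t: 9.78
tcp_pos: [0.453, -0.1826, 0.1352]
ee_rot: [-180.0, -0.0, 85.2]
wrist_force: [0.2, 0.1, -0.7]
finger_gap: 0.044
finger_force: 30.9
```

>>> arm_command([
  [0,0,0,0,0,0,4.0],
  [0,0,0,0,0,0,4.0],
])

```text
t: 9.95
tcp_pos: [0.4537, -0.1829, 0.1363]
ee_rot: [179.9, 0.0, 85.2]
wrist_force: [-0.1, -0.3, -1.4]
finger_gap: 0.0441
finger_force: 30.9
```

>>> arm_command([
  [0,0,0,0,0,0.8,4.0],
  [0,0,0,0,0,0.8,4.0],
  [0,0,0,0,0,0.8,4.0],
  [0,0,0,0,0,0.6,4.0],
  [0,0,0,0,0,0.4,4.0],
])

```text
t: 10.37
tcp_pos: [0.4525, -0.1826, 0.1001]
ee_rot: [-179.9, -0.0, 85.2]
wrist_force: [-0.3, 0.3, -1.8]
finger_gap: 0.0436
finger_force: 30.9
```

>>> arm_command([
  [0,0,0,0,0,0.2,4.0],
  [0,0,0,0,0,0.1,4.0],
  [0,0,0,0,0,0,4.0],
  [0,0,0,0,0,0,4.0],
])

```text
t: 10.7
tcp_pos: [0.4532, -0.1827, 0.0984]
ee_rot: [180.0, 0.0, 85.2]
wrist_force: [-0.4, 0.1, -1.5]
finger_gap: 0.0438
finger_force: 30.9
```

>>> arm_command([
  [0,0,0,0,0,0.1,4.0],
  [0,0,0,0,0,0.1,4.0],
  [0,0,0,0,0,0,4.0],
  [0,0,0,0,0,0,4.0],
])

```text
t: 11.03
tcp_pos: [0.453, -0.1827, 0.0963]
ee_rot: [180.0, 0.0, 85.2]
wrist_force: [-0.2, 0.5, -1.4]
finger_gap: 0.0436
finger_force: 30.9
```

>>> arm_command([
  [0,0,0,0,0,0.1,4.0],
  [0,0,0,0,0,0,4.0],
  [0,0,0,0,0,0,4.0],
])

```text
t: 11.28
tcp_pos: [0.453, -0.1827, 0.0953]
ee_rot: [-180.0, -0.0, 85.2]
wrist_force: [-0.6, -0.4, -1.7]
finger_gap: 0.044
finger_force: 30.9
```

>>> arm_command([
  [0,0,0,0,0,0.1,4.0],
  [0,0,0,0,0,0,4.0],
  [0,0,0,0,0,0,4.0],
])

```text
t: 11.53
tcp_pos: [0.4532, -0.1828, 0.0946]
ee_rot: [180.0, 0.0, 85.2]
wrist_force: [-1.6, 0.9, 3.3]
finger_gap: 0.0436
finger_force: 31.3
```

>>> arm_command([
  [0,0,0,0,0,0.05,4.0],
  [0,0,0,0,0,0,4.0],
  [0,0,0,0,0,0,4.0],
])

```text
t: 11.78
tcp_pos: [0.4532, -0.1828, 0.0945]
ee_rot: [180.0, 0.0, 85.2]
wrist_force: [-2.7, 0.5, 10.0]
finger_gap: 0.0436
finger_force: 31.9
```

Touchdown at the expected height. Releasing.

>>> arm_command([
  [0,0,0,0,0,-0.05,4.4],
  [0,0,0,0,0,0,4.8],
  [0,0,0,0,0,0,5.4],
  [0,0,0,0,0,0,6.2],
  [0,0,0,0,0,0,7.4],
])

```text
t: 12.2
tcp_pos: [0.4531, -0.1827, 0.0942]
ee_rot: [-180.0, -0.0, 85.2]
wrist_force: [-0.1, -0.2, 0.7]
finger_gap: 0.0724
finger_force: 0.0
```

>>> arm_command([
  [0,0,0,0,0,0,8.0],
  [0,0,0,0,0,0,8.0],
  [0,0,0,0,0,0,8.0],
])

```text
t: 12.45
tcp_pos: [0.453, -0.1827, 0.0942]
ee_rot: [-180.0, -0.0, 85.2]
wrist_force: [-0.2, -0.2, 0.5]
finger_gap: 0.0802
finger_force: 0.0
```

>>> arm_command([
  [0,0,0,0,0,-0.5,8.0],
  [0,0,0,0,0,-1.2,8.0],
  [0,0,0,0,0,-2,8.0],
  [0,0,0,0,0,-3,8.0],
  [0,0,0,0,0,-3,8.0],
])

```text
t: 12.87
tcp_pos: [0.4525, -0.1823, 0.1923]
ee_rot: [-179.9, -0.1, 85.2]
wrist_force: [1.3, -0.1, 0.1]
finger_gap: 0.08
finger_force: 0.0
```

>>> arm_command([
  [0,0,0,0,0,-3,8.0],
  [0,0,0,0,0,-2,8.0],
  [0,0,0,0,0,-1,8.0],
  [0,0,0,0,0,0,8.0],
])

```text
t: 13.2
tcp_pos: [0.454, -0.1829, 0.2534]
ee_rot: [179.8, 0.1, 85.2]
wrist_force: [1.2, 0.7, -1.3]
finger_gap: 0.08
finger_force: 0.0
```

```bash
python3 - <<'E'
from h import *
s=get_state();print(s["t"],s["tcp_pos"],s["ee_rot"],s["wrist_force"],s["finger_gap"])
p,d,c=grab("wrist"); save("w5.png",p);W=fcloud(d,c)
rep("jar",sel(W,.41,.49,-.21,-.15,.105,.13));rep("jarA",sel(W,.41,.48,-.27,-.21,.105,.13))
E
```

```text
13.2 [ 0.45398215 -0.18287071  0.25337476] [1.79790154e+02 8.90377735e-02 8.51723652e+01] [ 1.23482911  0.6595821  -1.25051427] 0.08001758282686047
jar 2651 mean [ 0.4521 -0.1824  0.1121] rect c [ 452.1 -183.4] sz [42.7 43.2] ang 86.7 z [0.1107 0.1123 0.1135]
jarA 2252 mean [ 0.4478 -0.2389  0.1121] rect c [ 447.3 -240.9] sz [43.3 43.6] ang 58.9 z [0.1083 0.1124 0.1137]
```

View pics/w5.png

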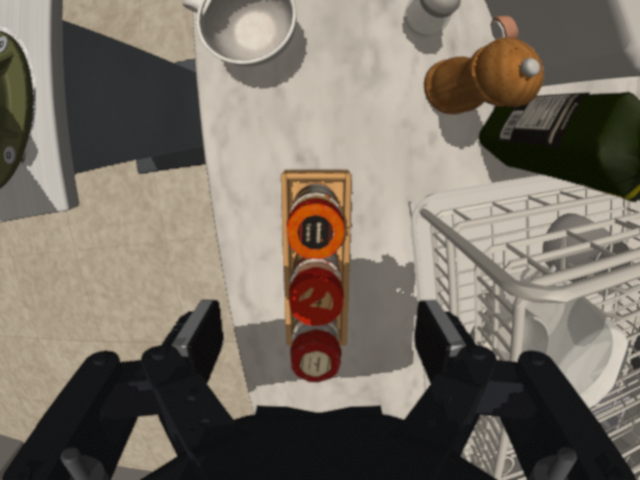

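The jar stands in the pocket at (315,230), level with its neighbours at (316,296) and (315,352); nothing else is disturbed. Next is the pull.

>>> arm_command([
  [0,0,0.082,1.2,-0.3,0,3.5],
  [0,0,0,2.5,-0.62,0,3.5],
  [0,0,0,2.5,-0.62,0,3.5],
  [0,0,0,2.5,-0.62,0,3.5],
  [0,0,0,2.5,-0.62,0,3.5],
])

```text
t: 13.67
tcp_pos: [0.4419, -0.0668, 0.2495]
ee_rot: [-179.8, -0.0, 80.5]
wrist_force: [0.3, 0.4, -0.4]
finger_gap: 0.0349
finger_force: 0.0
```

>>> arm_command([
  [0,0,0,2.5,-0.62,0,3.5],
  [0,0,0,2.5,-0.62,0,3.5],
  [0,0,0,2.5,-0.62,0,3.5],
  [0,0,0,2.5,-0.62,0,3.5],
  [0,0,0,2.5,-0.62,0,3.5],
])

```text
t: 14.08
tcp_pos: [0.4321, 0.0614, 0.2496]
ee_rot: [-179.8, 0.0, 80.5]
wrist_force: [0.1, 0.0, 0.2]
finger_gap: 0.0348
finger_force: 0.0
```

>>> arm_command([
  [0,0,0,2.5,-0.62,0,3.5],
  [0,0,0,2.5,-0.62,0,3.5],
  [0,0,0,2.5,-0.62,0,3.5],
  [0,0,0,2.5,-0.62,0,3.5],
  [0,0,0,2.5,-0.62,0,3.5],
])

```text
t: 14.5
tcp_pos: [0.4223, 0.1896, 0.2495]
ee_rot: [-179.8, 0.1, 80.5]
wrist_force: [1.3, -0.4, -0.5]
finger_gap: 0.0349
finger_force: 0.0
```

>>> arm_command([
  [0,0,0,2.5,-0.62,0,3.5],
  [0,0,0,2.0,-0.5,0,3.5],
  [0,0,0,1.3,-0.4,0,3.5],
  [0,0,0,0.6,-0.1,0,3.5],
  [0,0,0,0,0,0,3.5],
])

```text
t: 14.92
tcp_pos: [0.4171, 0.2557, 0.2499]
ee_rot: [-179.9, 0.0, 80.6]
wrist_force: [0.5, 0.2, -0.6]
finger_gap: 0.0354
finger_force: 0.0
```

>>> arm_command([
  [0,0,0,0,0,0,3.5],
  [0,0,0,0,0,0,3.5],
  [0,0,0,0,0,0,3.5],
])

```text
t: 15.17
tcp_pos: [0.4182, 0.2535, 0.2509]
ee_rot: [-180.0, 0.1, 80.4]
wrist_force: [-0.1, 0.5, -0.1]
finger_gap: 0.0349
finger_force: 0.0
```

```bash
python3 - <<'E'
from h import *
s=get_state();print(s["t"],s["tcp_pos"],s["ee_rot"],s["wrist_force"],s["finger_gap"])
p,d,c=grab("wrist"); save("w6.png",p);W=fcloud(d,c); np.savez("w6",p=p,W=W)
q=sel(W,.395,.445,.2,.31,.074,.084);rep("bar",q)
R=np.array([.165,.986]);N=np.array([.986,-.165]);e=(q[:,:2]-[.4192,.2557])
print("along",np.percentile(e@R,[1,50,99]).round(4),"across",np.percentile(e@N,[1,5,50,95,99]).round(4))
E
```

```text
15.1667 [0.41819619 0.25345925 0.25093208] [-1.79986160e+02  5.55282193e-02  8.03846069e+01] [-0.08451964  0.52499979 -0.05463641] 0.034925978954613246
bar 1908 mean [0.4219 0.255  0.0792] rect c [431.1 254.3] sz [98.5 38.2] ang 80.6 z [0.0766 0.0794 0.0811]
along [-0.0459 -0.0014  0.0481] across [-0.0069 -0.0064 -0.0001  0.0228  0.0294]
```

View pics/w6.png

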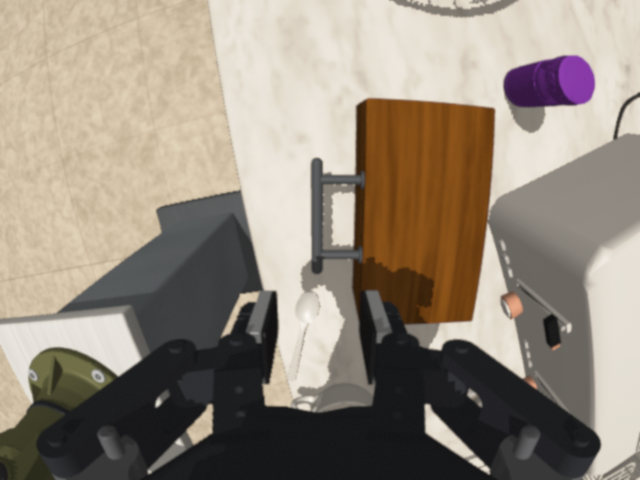

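The bar runs from (318,160) to (318,270), in line with the middle of the fingers (column 318). Descending onto it.

>>> arm_command([
  [0,0,0,0.2,-0.1,1.5,3.5],
  [0,0,0,0,0,2.5,3.5],
  [0,0,0,0,0,2.5,3.5],
  [0,0,0,0,0,2.5,3.5],
  [0,0,0,0,0,2.5,3.5],
])

```text
t: 15.63
tcp_pos: [0.4176, 0.2561, 0.1354]
ee_rot: [180.0, -0.0, 80.4]
wrist_force: [0.8, -0.2, 0.5]
finger_gap: 0.0349
finger_force: 0.0
```

>>> arm_command([
  [0,0,0,0,0,2.2,3.5],
  [0,0,0,0,0,1.6,3.5],
  [0,0,0,0,0,1.2,3.5],
  [0,0,0,0,0,0.7,3.5],
  [0,0,0,0,0,0.3,3.5],
])

```text
t: 16.05
tcp_pos: [0.4172, 0.2562, 0.0755]
ee_rot: [-179.9, 0.1, 80.4]
wrist_force: [-0.4, -0.4, -0.1]
finger_gap: 0.0346
finger_force: 0.0
```

>>> arm_command([
  [0,0,0,0,0,0,3.5],
  [0,0,0,0,0,0,3.5],
  [0,0,0,0,0,0,3.5],
])

```text
t: 16.3
tcp_pos: [0.4177, 0.2572, 0.0771]
ee_rot: [179.9, -0.1, 80.5]
wrist_force: [-0.2, -0.1, 0.4]
finger_gap: 0.0348
finger_force: 0.0
```

```bash
python3 - <<'E'
from h import *
s=get_state();print(s["t"],s["tcp_pos"],s["ee_rot"],s["wrist_force"],s["finger_gap"])
p,d,c=grab("wrist"); save("w7.png",p)
E
```

```text
16.3 [0.4177192  0.25716578 0.07706784] [ 1.79935606e+02 -5.10072509e-02  8.04721578e+01] [-0.22349397 -0.0546166   0.42579115] 0.03475952830820613
```

View pics/w7.png

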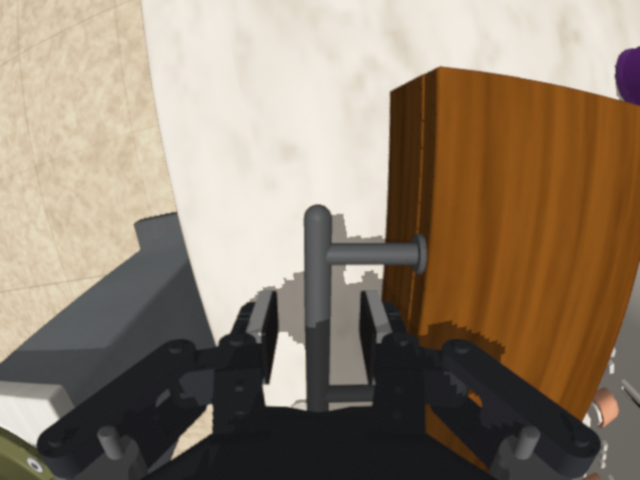

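The bar (column 317) is centred between the fingers and the pads are between the posts (rows 253 and 393). Closing.

>>> arm_command([
  [0,0,0,0,0,0.1,2.5],
  [0,0,0,0,0,0,1.5],
  [0,0,0,0,0,0,0.6],
  [0,0,0,0,0,0,0.6],
  [0,0,0,0,0,0,0.6],
], grip_force=40)

```text
t: 16.77
tcp_pos: [0.4173, 0.257, 0.0756]
ee_rot: [180.0, -0.0, 80.5]
wrist_force: [-0.8, 0.1, 6.3]
finger_gap: 0.0087
finger_force: 39.0
```

>>> arm_command([
  [0,0,0,0,0,0,0.6],
  [0,0,0,0,0,0,0.6],
  [0,0,0,0,0,0,0.6],
  [0,0,0,0,0,0,0.6],
  [0,0,0,0,0,0,0.6],
])

```text
t: 17.18
tcp_pos: [0.4173, 0.257, 0.0756]
ee_rot: [180.0, -0.0, 80.5]
wrist_force: [-1.3, -0.7, 6.4]
finger_gap: 0.0087
finger_force: 39.1
```

```bash
python3 - <<'E'
from h import *
s=get_state();print(s["tcp_pos"],s["finger_gap"])
a0=np.arctan2(.0095,.148);r=np.hypot(.148,.0095)
th=np.radians([0,5,10,15,20,25,30,35,40,45,50,55,60])
print(np.c_[np.degrees(th),100*(r*np.cos(a0)-r*np.cos(a0+th)),-100*(r*np.sin(a0+th)-r*np.sin(a0))].round(2)[1:].tolist())
y=100*(r*np.cos(a0)-r*np.cos(a0+th));z=-100*r*np.sin(a0+th);print(np.c_[np.diff(y),np.diff(z)].round(2).tolist())
E
```

```text
[0.4172637  0.25700159 0.07556375] 0.008688488572826945
[[5.0, 0.14, -1.29], [10.0, 0.39, -2.56], [15.0, 0.75, -3.8], [20.0, 1.22, -5.0], [25.0, 1.79, -6.17], [30.0, 2.46, -7.27], [35.0, 3.22, -8.32], [40.0, 4.07, -9.29], [45.0, 5.01, -10.19], [50.0, 6.01, -11.0], [55.0, 7.09, -11.72], [60.0, 8.22, -12.34]]
[[0.14, -1.29], [0.25, -1.27], [0.36, -1.24], [0.47, -1.21], [0.57, -1.16], [0.67, -1.11], [0.76, -1.04], [0.85, -0.97], [0.93, -0.9], [1.01, -0.81], [1.07, -0.72], [1.13, -0.62]]
```

>>> arm_command([
  [0,0,0,0,0.07,-0.65,0.6],
  [0,0,0,0,0.07,-0.64,0.6],
  [0,0,0,0,0.12,-0.64,0.6],
  [0,0,0,0,0.13,-0.63,0.6],
  [0,0,0,0,0.17,-0.62,0.6],
])

```text
t: 17.6
tcp_pos: [0.4226, 0.256, 0.1078]
ee_rot: [-180.0, -0.0, 80.5]
wrist_force: [0.3, 1.3, -3.3]
finger_gap: 0.0083
finger_force: 38.8
```

>>> arm_command([
  [0,0,0,0,0.19,-0.62,0.6],
  [0,0,0,0,0.23,-0.61,0.6],
  [0,0,0,0,0.24,-0.6,0.6],
  [0,0,0,0,0,0,0.6],
  [0,0,0,0,0,0,0.6],
])

```text
t: 18.02
tcp_pos: [0.4288, 0.255, 0.126]
ee_rot: [-180.0, 0.0, 80.5]
wrist_force: [-5.0, 1.1, 1.3]
finger_gap: 0.0086
finger_force: 39.1
```

>>> arm_command([
  [0,0,0,0,0.26,-0.59,0.6],
  [0,0,0,0,0.29,-0.58,0.6],
  [0,0,0,0,0.32,-0.56,0.6],
  [0,0,0,0,0.34,-0.55,0.6],
  [0,0,0,0,0.37,-0.53,0.6],
])

```text
t: 18.43
tcp_pos: [0.444, 0.2524, 0.1544]
ee_rot: [-179.9, 0.0, 80.5]
wrist_force: [-5.7, 2.0, 1.4]
finger_gap: 0.0086
finger_force: 38.9
```

>>> arm_command([
  [0,0,0,0,0.39,-0.52,0.6],
  [0,0,0,0,0.42,-0.5,0.6],
  [0,0,0,0,0.43,-0.48,0.6],
  [0,0,0,0,0,0,0.6],
  [0,0,0,0,0,0,0.6],
])

```text
t: 18.85
tcp_pos: [0.4558, 0.2504, 0.1696]
ee_rot: [-179.9, 0.0, 80.5]
wrist_force: [-9.1, 1.1, 5.9]
finger_gap: 0.0084
finger_force: 39.2
```

>>> arm_command([
  [0,0,0,0,0.4,-0.5,0.6],
  [0,0,0,0,0.42,-0.5,0.6],
  [0,0,0,0,0.48,-0.43,0.6],
  [0,0,0,0,0.51,-0.41,0.6],
  [0,0,0,0,0.53,-0.37,0.6],
])

```text
t: 19.27
tcp_pos: [0.4797, 0.2464, 0.1918]
ee_rot: [-179.9, 0.0, 80.5]
wrist_force: [-7.2, -0.7, 5.4]
finger_gap: 0.0082
finger_force: 39.1
```

>>> arm_command([
  [0,0,0,0,0.54,-0.35,0.6],
  [0,0,0,0,0.56,-0.32,0.6],
  [0,0,0,0,0.55,-0.3,0.6],
  [0,0,0,0,0,0,0.6],
  [0,0,0,0,0,0,0.6],
])

```text
t: 19.68
tcp_pos: [0.4967, 0.2435, 0.202]
ee_rot: [180.0, 0.0, 80.4]
wrist_force: [-7.1, -1.8, 10.5]
finger_gap: 0.0084
finger_force: 40.6
```

```bash
python3 - <<'E'
from h import *
s=get_state();print(s["t"],s["tcp_pos"],s["ee_rot"],s["wrist_force"],s["finger_gap"])
t=s["tcp_pos"]; 
for hx in (.560,.565,.570):
  h=np.array([hx,.2296]); a=-(t[:2]-h)@[.986,-.165]; print(hx,np.degrees(np.arctan2(t[2]-.066,a))-3.67, np.hypot(a,t[2]-.066))
p,d,c=grab("scene"); cv2.imwrite("pics/s3.png",cv2.resize(cv2.cvtColor(p,cv2.COLOR_RGB2BGR)[130:360,120:480],None,fx=2.2,fy=2.2)); W=cloud(d,c)
p2,d2,c2=grab("top");
for n,WW in(("scene",W),("top",cloud(d2,c2))):
  q=sel(WW,.43,.58,.14,.34,.09,.19); v=(q[:,:2]-[.565,.2296])@[.986,-.165]; 
  if len(q)>50:
    f=cv2.fitLine(np.c_[v,q[:,2]].astype(np.float32),cv2.DIST_HUBER,0,.01,.01).ravel(); print(n,len(q),"slope",np.degrees(np.arctan2(f[1],f[0])))
E
```

```text
19.6833 [0.49669522 0.24348822 0.20200361] [1.79969436e+02 5.39416874e-03 8.04449247e+01] [-7.11318521 -1.78046414 10.47830568] 0.00840303275954444
0.56 60.885049992214235 0.15061332531473992
0.565 59.21547816139603 0.15279633471820853
0.57 57.594272312540895 0.15510537013357714
scene 1963 slope -62.47137
top 1256 slope -57.816338
```

View pics/s3.png

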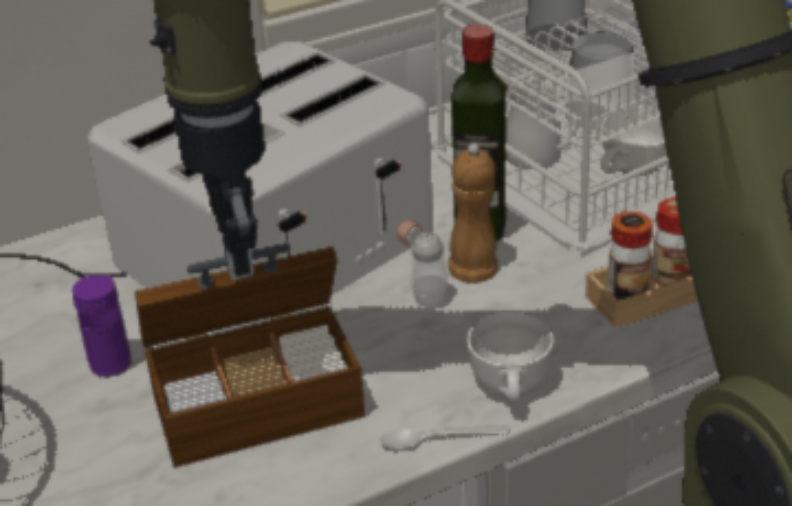

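The lid is open at about 60° with the gripper on the bar. The rack jars, mug, mill, shaker and oil are all undisturbed. I'll ease the small radial load, settle, and hand in.

>>> arm_command([
  [0,0,0,0,-0.05,-0.1,0.6],
  [0,0,0,0,0,0,0.6],
  [0,0,0,0,0,0,0.6],
  [0,0,0,0,0,0,0.6],
  [0,0,0,0,0,0,0.6],
])

```text
t: 20.2
tcp_pos: [0.4959, 0.2436, 0.2016]
ee_rot: [-180.0, 0.0, 80.5]
wrist_force: [-4.2, -1.1, 5.7]
finger_gap: 0.0086
finger_force: 40.2
```

>>> arm_command([
  [0,0,0,0,0,0,0.6],
  [0,0,0,0,0,0,0.6],
  [0,0,0,0,0,0,0.6],
  [0,0,0,0,0,0,0.6],
  [0,0,0,0,0,0,0.6],
])

```text
t: 20.62
tcp_pos: [0.4958, 0.2437, 0.2016]
ee_rot: [-180.0, 0.0, 80.5]
wrist_force: [-4.4, -0.6, 5.5]
finger_gap: 0.0084
finger_force: 40.2
```

```bash
python3 -c "
from workcell import workorder
print(workorder.close_job())"
```

```text
the job is handed in; nothing more can be done
None
```

The jar stands upright in the empty rack pocket, and the gripper is still holding the lid's pull with the lid open at about 60°; the job is handed in at about 21 s of robot time, with no verdict shown.

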